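# Tighten the loose bracket screw with the brass adapter

## Task

On one of the two hinge brackets the captive slotted screw is still loose: its slot stands well out of line with the bracket's length. Take the brass adapter from its stand, put its blade in that slot and turn the screw clockwise all the way to its stop, so that the slot lies along the bracket, then put the adapter back upright in its stand, resting on its collar. Turn the screw only with the adapter, keep the gripper off both brackets, and leave the other screw tight.

Things in the scene. Friction and masses are not known exactly. Their poses are not given: they have to be found in the camera images.
- bracket_a: galvanised flat hinge bracket fixed to the table, 116 x 64 mm, leaves 6 mm thick. Origin on the table under the screw axis; x along its length, towards the hinge barrel (16 mm thick, at x = 42 mm); it spans x = -32 to 84 mm. A round boss (46 mm across, top 26 mm up) carries the captive screw; a small lug at x = -28 mm, 19 mm high, marks the length. Its screw is the loose one.
- bracket_b: galvanised flat hinge bracket fixed to the table, 116 x 64 mm, leaves 6 mm thick. Origin on the table under the screw axis; x along its length, towards the hinge barrel (16 mm thick, at x = 42 mm); it spans x = -32 to 84 mm. A round boss (46 mm across, top 26 mm up) carries the captive screw; a small lug at x = -28 mm, 19 mm high, marks the length. Its screw is already tight.
- screw_a (a joint): the loose screw of bracket_a. It turns clockwise seen from above as the value grows, 0 to 1.5 rad; at 1.5 it is against its stop and the slot lies along the bracket's length (x). A little friction holds it where it is left. It starts between 0.25 and 0.7.
- screw_b (a joint): the tight screw of bracket_b, same build as screw_a and already at its stop. It turns clockwise seen from above as the value grows, 0 to 1.5 rad; at 1.5 it is against its stop and the slot lies along the bracket's length (x). A little friction holds it where it is left. 
- screw_a_slot (a point): slot of the loose screw, a 40 mm round steel head with a straight slot 9 mm wide and 9 mm deep, open at both ends. The point lies on the screw axis at the mouth of the slot, 39 mm above the table; its x axis runs along the slot, z up, and turns with the screw.
- screw_b_slot (a point): slot of the tight screw, a 40 mm round steel head with a straight slot 9 mm wide and 9 mm deep, open at both ends. The point lies on the screw axis at the mouth of the slot, 39 mm above the table; its x axis runs along the slot, z up, and turns with the screw.
- adapter: dull brass torque adapter, 350 g. Origin at the blade's lower end, z up, x along the blade's width. Blade 24 (x) x 5 (y) mm, 12 mm long, its last 3 mm thinned to 22 x 3; shank 25 mm across to z = 40; collar 48 mm across, z = 40 to 46; flat-sided tang to grip, 36 (x) x 24 (y) mm, z = 46 to 94, its long side in line with the blade. Starts upright in the stand, collar on its top.
- adapter_grip (a point): centre of the adapter's tang, 70 mm above the blade's end; axes as the adapter's. Pinch across y (24 mm).
- stand: grey steel block fixed to the table, 62 x 62 x 46 mm high, origin at the centre of its underside, z up, with a 34 mm round upright through hole in its middle. With the adapter seated, the blade's end is 6 mm above the table.

How it is judged:
By the outcome, as a careful person would: the job done as asked, in the order asked, and still so for the second after the job is handed in, with the robot touching nothing.
It also fails if it takes over 48 s, if anything falls off the work surface, if the arm or the gripper's body presses on something with over 40 N, if the wrist force passes 120 N, or if a joint passes its speed limit or range.

## Robot

A 7-joint arm with a two-finger parallel gripper is mounted at the origin on the work surface. World frame = base frame: x ahead of the robot, y to its left, z up, the work surface at z = 0. Lengths are in m, angles in rad, forces in N, time in s.
With the tool pointing down it reaches from about 0.35 to 0.9 m from the base axis. Payload 8.1 kg.
Tool frame: the origin (TCP) lies midway between the tips of the shut fingers; the grasp point (between the pads) lies 19 mm behind it; z points along the fingers, y is the line along which they close (so a half turn about z gives the same grasp; the last joint's range is limited). The gripper opens to 85 mm and grips with 20 to 120 N. Pads are 22 mm wide; open, the fingers measure 114 mm over their backs; the gripper's body (76 mm by 85 mm) begins 54 mm behind the grasp point. The pads swing forward as they close: fully open they stand 13 mm farther back than shut.
Start: joints at [1.19, 0.434, 0.025, 1.573, -0.012, 1.134, -0.075], TCP at [0.171, -0.601, 0.231] pointing down, gripper open.
Joint ranges: [-2.62, 2.62], [-0.44, 2.09], [-1.27, 1.32], [0.08, 2.57], [-1.32, 4.46], [0.12, 2], [-2.74, 2.74]. Speed limits (rad/s): [2.22, 2.22, 3.01, 3.01, 3.14, 3.14, 3.14].

## Interface

Orientations are given as a 3x3 rotation matrix whose columns are the frame's x, y, z axes.
In Python, from cell import * gives the robot as it stands.
- The arm moves only by the tool arm_command, never from a script. Its arguments are lists of equal length, an entry for each row: "offset": the shift along the tool's x, y, z in mm, a list of three; "spin": the turn about the tool's z in rad. A call has 1 to 20 rows; each row shifts and turns the commanded pose from where the row before left it, along the tool's axes as they then stand; what a row does not reach is not made up. A row lasts 1/10 s, in which the tool goes at most 50 mm and 8.59 degrees, less where a joint would pass 70% of its speed; a pose out of reach is approached as far as the arm can. A call with a gripper value outside its range is refused whole. "hand" is the finger opening in mm, from 0 to 85.4, set as the call begins (left out, the last holds). The fingers move at their own pace and stop on an object; "grip_force" is the grip in N (left out, the last holds). Time passes only in rows, so rows that do not move let the fingers close. It gives the time, the measured TCP pose, the force, the opening and the grip force at its end, in the units of the state.
- observe(): the state, without advancing time (a new reading comes with each control period).
- camera(name): name is "side" or "top" or "wrist"; returns a dict with "pixels" (384x512x3 uint8, red, green, blue), "fx", "fy", "cx", "cy" (pixels), "k1" (the pictures are not rectified: a ray, as slopes to the right and down, at radius r is drawn at 1 + k1 r^2 times it, then the intrinsics apply), "R" (3x3) and "t" (3): a world point X has camera coordinates R X + t. Camera axes: x right, y down, z forward; pixel columns grow to the right and rows downward; lengths in m; the calibration is good to about 2 mm. A picture is of the moment at which its call begins. There is no depth.
- job_done(): hands the job in; it is judged then, once.
The state is a dict: "clock": time; "q": joint angles; "qvel": joint speeds; "effort": joint torques, N m; "tool_pos": TCP position; "ee_rot": TCP orientation; "ft_force": force on the tool from outside, world axes, zero at the start; "torque": the same for the moment, N m; "grip_width": finger opening in m; "gripper_force": force on a finger pad.
Only numpy, scipy, OpenCV 4.12 (cv2) and the standard library are available. Lean on these libraries where they do the work, as an engineer would, in place of code of your own. Each camera call takes 0.05 s, during which the arm holds its last target. There are 200 camera calls.

## Working session

There is one attempt and no reset: what is moved stays moved. The work goes in short steps, Python scripts to look and compute and a tool call to move; the robot and the scene stay as the last step left them, time stands still between calls to the robot, and variables do not carry over. Pictures are saved under pics/ and viewed, at most 10 in all, crops included, and the job is handed in when it is done.

Besides the shell and the picture viewer there is one more tool, called by a JSON object that holds its "name" and its "arguments". arm_command: Moves the arm, as the interface text tells. Its arguments: {"type":"object","properties":{"offset":{"type":"array","items":{"type":"array","items":{"type":"number"}}},"spin":{"type":"array","items":{"type":"number"}},"hand":{"type":"number"},"grip_force":{"type":"number"}},"required":["offset","spin"]}

```bash
mkdir -p pics; cat > h.py <<'E'
from cell import *
import numpy as np, cv2
def snap(n,f):
    c=camera(n); cv2.imwrite('pics/'+f,c['pixels'][:,:,::-1]); np.savez('/tmp/'+f+'.npz',**c); return c
def load(f): return dict(np.load('/tmp/'+f+'.npz'))
def ray(c,uv):
    d=np.array([(uv[0]-c['cx'])/c['fx'],(uv[1]-c['cy'])/c['fy']]); s=d.copy()
    for _ in range(20): s=d/(1+c['k1']*(s@s))
    R=np.array(c['R']); return -R.T@np.array(c['t']), R.T@np.r_[s,1]
def onz(c,uv,z):
    o,d=ray(c,uv); return o+d*(z-o[2])/d[2]
def proj(c,X):
    p=np.array(c['R'])@np.asarray(X)+c['t']; s=p[:2]/p[2]; s=s*(1+c['k1']*(s@s)); return np.array([s[0]*c['fx']+c['cx'],s[1]*c['fy']+c['cy']])
E
python3 - <<'E'
from h import *
a=snap('top','t0.png'); b=snap('side','s0.png')
im=np.hstack([a['pixels'],b['pixels']])[:,:,::-1]
cv2.imwrite('pics/both.png',cv2.resize(im,(800,300)))
for c in (a,b): print(c['R'],c['t'],c['fx'])
print(observe())
E
```

```text
[[ 0.05132034 -0.99866296 -0.00620665]
 [-0.97578249 -0.04881934 -0.21322569]
 [ 0.2126376   0.01699916 -0.97698326]] [-0.0164941   0.55001397  0.61701551] 348.6560878015731
[[-0.90855568 -0.41776157  0.00136174]
 [-0.32510829  0.70499703 -0.63030453]
 [ 0.26235698 -0.57310947 -0.7763468 ]] [0.48781276 0.22533183 0.9301306 ] 436.91167424052986
{'clock': 0.1, 'q': array([ 1.19037418,  0.43514893,  0.0249937 ,  1.5739907 , -0.01160385,
        1.1339706 , -0.07512087]), 'qvel': array([ 1.05819139e-03, -7.05347806e-04, -6.41980697e-05, -2.89881283e-03,
        7.75163539e-04,  4.14835355e-04,  1.77599371e-03]), 'effort': array([ 4.70273837e-03, -6.71755171e+01,  1.02928117e+00, -3.16904998e+01,
        1.59537565e-02,  7.17705698e-03,  6.67146722e-06]), 'tool_pos': array([ 0.1712356 , -0.60063393,  0.23061334]), 'ee_rot': array([[ 9.61685148e-01,  2.74155844e-01, -5.00091353e-04],
       [ 2.74156269e-01, -9.61684307e-01,  1.27809607e-03],
       [-1.30532498e-04, -1.36622919e-03, -9.99999058e-01]]), 'ft_force': array([ 0.6497482 , -0.46246608, -0.21083676]), 'torque': array([0.00412601, 0.02629433, 0.03753765]), 'gripper_force': 0.0, 'grip_width': 0.0858101269193966}
```

View pics/t0.png

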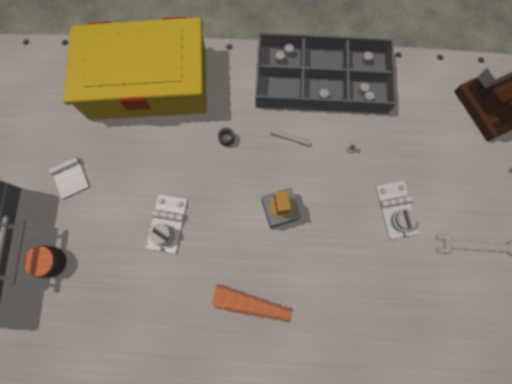

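View pics/s0.png

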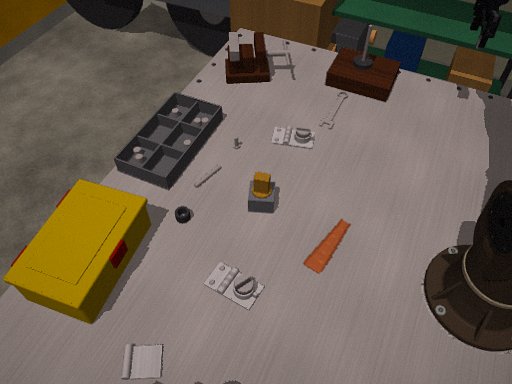

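The top view shows the stand with the adapter at about (281,207), one bracket at (163,235) and the other at (404,220). I'll enlarge both brackets and the stand to tell which screw is loose.

```bash
python3 - <<'E'
from h import *
a=load('t0.png'); b=load('s0.png')
def crop(c,u,v,s=36): return cv2.resize(c['pixels'][v-s:v+s,u-s:u+s,::-1],(400,300) if 0 else (266,266),interpolation=cv2.INTER_CUBIC)
top=np.hstack([crop(a,u,v) for u,v in [(166,224),(281,207),(400,210)]])
bot=np.hstack([crop(b,u,v) for u,v in [(236,284),(262,190),(296,136)]])
cv2.imwrite('pics/crops.png',np.vstack([top,bot]))
print('L',onz(a,(163,235),.039),'R',onz(a,(404,220),.039),'tang top',onz(a,(283,203),.1))
print('side: L',onz(b,(244,287),.039),'R',onz(b,(304,134),.039),'tang',onz(b,(262,178),.1))
E
```

```text
L [0.4699549  0.19367867 0.039     ] R [ 0.52344031 -0.28042107  0.039     ] tang top [ 0.53337733 -0.03567652  0.1       ]
side: L [0.46838167 0.21017927 0.039     ] R [ 0.5181196  -0.27086241  0.039     ] tang [ 0.53600043 -0.02921836  0.1       ]
```

View pics/crops.png

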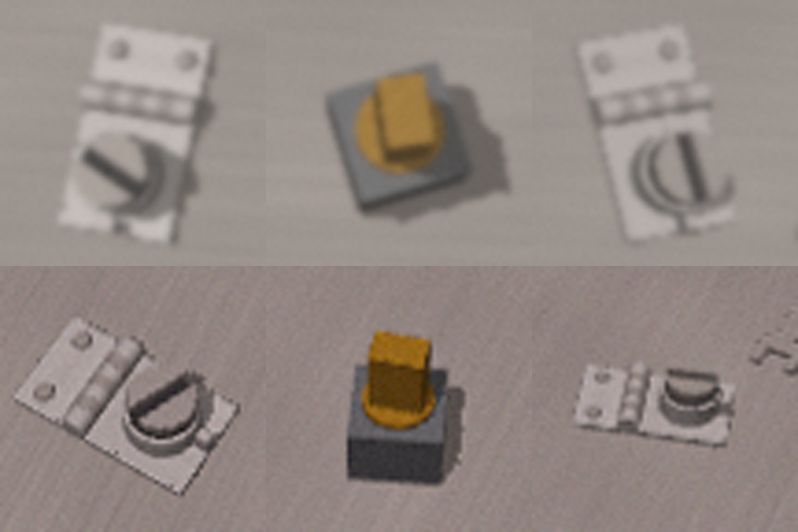

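The left bracket at (163,235) in the top view is bracket_a. Its slot runs obliquely, about 68° off the length, while the right slot lies along its bracket. I'm moving above the adapter.

{"name": "arm_command", "arguments": {"offset": [[34,-30,-2],[34,-30,-2],[34,-30,-2],[34,-30,-2],[34,-30,-2],[34,-30,-2],[34,-30,-2],[34,-30,-2],[34,-30,-2],[34,-30,-2],[34,-30,-2],[34,-30,-2],[34,-30,-2],[34,-30,-2],[30,-27,-2],[0,0,0],[0,0,0],[0,0,0]], "spin": [0,0,0,0,0,0,0,0,0,0,0,0,0,0,0,0.14,0.14,0]}}

```text
clock: 1.9
tool_pos: [0.5352, -0.0322, 0.2609]
ee_rot: [[1.0, -0.004, -0.001], [-0.004, -1.0, -0.0], [-0.001, 0.0, -1.0]]
ft_force: [0.1, -0.5, -0.8]
grip_width: 0.0854
gripper_force: 0.0
```

```bash
python3 - <<'E'
from h import *
w=snap('wrist','w0.png'); o=observe(); print(o['clock'],o['tool_pos'],o['ee_rot'],o['q'])
print(proj(w,[.535,-.033,.1]),proj(w,o['tool_pos']),w['R'],w['t'])
E
```

```text
1.95 [ 0.53523043 -0.03239339  0.26097382] [[ 9.99999430e-01  8.06299874e-04 -6.99826530e-04]
 [ 8.06145453e-04 -9.99999651e-01 -2.20909199e-04]
 [-7.00004405e-04  2.20344911e-04 -9.99999731e-01]] [ 0.18955003  0.28779879 -0.29242107  1.72694945  0.09031586  1.14070675
 -1.69927082]
[251.76460464 173.66533847] [250.76661699 250.76788949] [[-5.56657091e-03 -9.99984348e-01  5.62488465e-04]
 [-9.63158186e-01  5.51281596e-03  2.68879001e-01]
 [-2.68877893e-01  9.54968656e-04 -9.63173799e-01]] [-0.02994604  0.47221646  0.55054139]
```

View pics/w0.png

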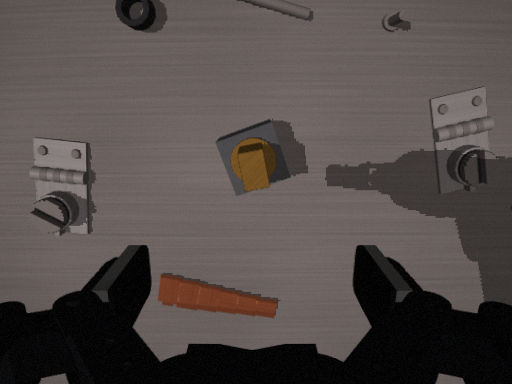

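The wrist view shows the adapter's tang top at about (255,172), and bracket_a at the left with its slot at about (52,212). Next I'll measure both with masks.

```bash
python3 - <<'E'
from h import *
w=load('w0.png'); im=w['pixels']
hsv=cv2.cvtColor(im,cv2.COLOR_RGB2HSV)
sub=hsv[140:200,215:295]; brass=(sub[...,0]<28)&(sub[...,1]>140)
v=sub[...,2]; print(brass.sum(),np.histogram(v[brass],bins=range(40,220,10)))
print(np.histogram(sub[...,0][brass],bins=range(0,30,2)))
c=cv2.resize(im[125:205,205:305,::-1],None,fx=4,fy=4,interpolation=cv2.INTER_NEAREST)
d=cv2.resize(im[130:240,20:100,::-1],None,fx=4,fy=4,interpolation=cv2.INTER_NEAREST)
o=np.zeros((440,720,3),np.uint8); o[:320,:400]=c; o[:,400:720]=d; cv2.imwrite('pics/w0c.png',o)
E
```

```text
1765 (array([ 95,  57, 156, 153,  35,  58,  92, 983, 136,   0,   0,   0,   0,
         0,   0,   0,   0]), array([ 40,  50,  60,  70,  80,  90, 100, 110, 120, 130, 140, 150, 160,
       170, 180, 190, 200, 210]))
(array([   0,    0,    0,    0,    0,    0,    0,   15, 1242,  505,    3,
          0,    0,    0]), array([ 0,  2,  4,  6,  8, 10, 12, 14, 16, 18, 20, 22, 24, 26, 28]))
```

View pics/w0c.png

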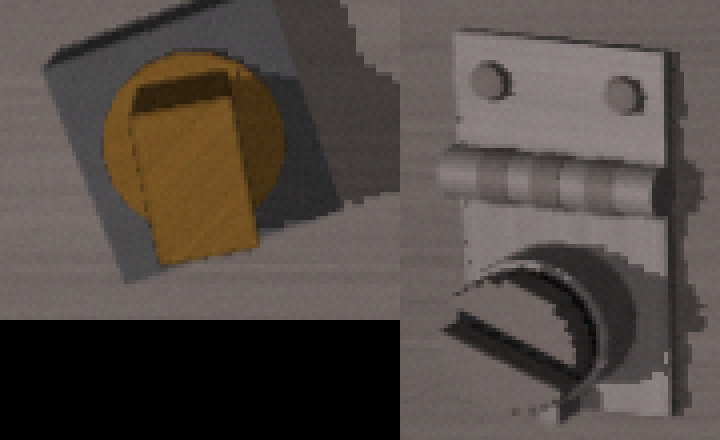

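The tang's top-face corners and bracket_a's plate corners are clear, so I'll turn those pixels into positions.

```bash
python3 - <<'E'
from h import *
w=load('w0.png'); N=np.linalg.norm
P=[onz(w,p,.1) for p in [(238,153),(263.75,148.75),(270,185.75),(245,190.75)]]
x=(P[0]+P[1]-P[2]-P[3])/2; print('tang c',np.mean(P,0),'len',N(x),'wid',N((P[1]+P[2]-P[0]-P[3])/2),'ang',np.arctan2(x[1],x[0]))
A,B,C=[onz(w,p,.006) for p in [(34.25,137.5),(86.75,142.7),(87.5,233.3)]]
print(A,B,C,N(A-B),N(B-C)); u=(B-C)/N(B-C); v=(A-B)/N(A-B); print('ang',np.arctan2(u[1],u[0]),np.arctan2(-v[0],v[1]))
print('axis',(A+B)/2-.084*u)
s1,s2=onz(w,(34,211),.039),onz(w,(62,225.5),.039); d=s1-s2; print('slot ang',np.arctan2(d[1],d[0]),s1,s2)
t=load('t0.png'); q=[onz(t,(166-36+x*72/266,224-36+y*72/266),.039) for x,y in [(85,154),(142,190)]]; d=q[0]-q[1]; print('top slot',q,np.mean(q,0),N(d),np.arctan2(d[1],d[0]))
E
```

```text
tang c [ 0.53851892 -0.03522602  0.1       ] len 0.034887580978618216 wid 0.023245731823045516 ang 0.1682528757156044
[0.55929599 0.22180209 0.006     ] [0.55236761 0.15950344 0.006     ] [0.43874873 0.17395809 0.006     ] 0.06268273230180955 0.11453465453333314
ang -0.1265407292553253 -0.11075732909703974
axis [0.47250343 0.20125384 0.006     ]
slot ang 1.0412274219712512 [0.47964043 0.21558848 0.039     ] [0.46198914 0.18543276 0.039     ]
top slot [array([0.47934145, 0.21466323, 0.039     ]), array([0.46188039, 0.18203146, 0.039     ])] [0.47061092 0.19834734 0.039     ] 0.03700974712115576 1.079469429209535
```

{"name": "arm_command", "arguments": {"offset": [[3.5,3,0],[0,0,0],[0,0,40],[0,0,40],[0,0,40],[0,0,40],[0,0,25],[0,0,16],[0,0,0],[0,0,0]], "spin": [-0.084,-0.084,0,0,0,0,0,0,0,0]}}

```text
clock: 2.95
tool_pos: [0.539, -0.0357, 0.0606]
ee_rot: [[0.986, 0.167, -0.0], [0.167, -0.986, 0.0], [-0.0, -0.0, -1.0]]
ft_force: [1.1, 0.4, 0.8]
grip_width: 0.0854
gripper_force: 0.0
```

{"name": "arm_command", "arguments": {"offset": [[0,0,0],[0,0,0],[0,0,0],[0,0,0],[0,0,0],[0,0,0],[0,0,0],[0,0,0],[0,0,0],[0,0,0]], "spin": [0,0,0,0,0,0,0,0,0,0], "hand": 10, "grip_force": 100}}

```text
clock: 3.95
tool_pos: [0.5394, -0.0353, 0.061]
ee_rot: [[0.986, 0.165, 0.001], [0.165, -0.986, -0.0], [0.001, 0.0, -1.0]]
ft_force: [-1.3, 0.8, 5.9]
grip_width: 0.0232
gripper_force: 98.2
```

{"name": "arm_command", "arguments": {"offset": [[0,0,-15],[0,0,-30],[0,0,-30],[0,0,-25],[-7,-38,0],[-7,-38,0],[-7,-38,0],[-7,-38,0],[-7,-38,0],[-6,-38,0],[0,0,0],[0,0,0],[0,0,0],[0,0,0],[0,0,0],[0,0,0],[0,0,0],[0,0,0],[0,0,0],[0,0,0]], "spin": [0,0,0,0,0,0,0,0,0,0,-0.128,-0.128,-0.128,-0.128,-0.128,-0.128,-0.125,0,0,0]}}

```text
clock: 5.95
tool_pos: [0.4607, 0.1825, 0.1602]
ee_rot: [[0.492, 0.87, -0.0], [0.87, -0.492, -0.0], [-0.0, -0.0, -1.0]]
ft_force: [0.3, 0.5, -2.7]
grip_width: 0.0229
gripper_force: 98.8
```

```bash
python3 - <<'E'
from h import *
w=snap('wrist','w1.png'); o=observe(); print(o['clock'],o['tool_pos'],o['ee_rot'],o['q'])
T=o['tool_pos']; R=o['ee_rot']
print('axis pred',proj(w,[.471,.2,.039]),'blade end pred',proj(w,T+R@[0,0,.055]),'tangtop',proj(w,T+R@[0,0,-.039]))
cv2.imwrite('pics/w1b.png',cv2.resize(w['pixels'][:,:,::-1],(800,600)))
E
```

```text
6.0 [0.4607826  0.1826058  0.16025111] [[ 4.91931762e-01  8.70633750e-01 -1.24585169e-04]
 [ 8.70633729e-01 -4.91931778e-01 -1.90432635e-04]
 [-2.27084483e-04 -1.47881888e-05 -9.99999974e-01]] [-0.02140887  0.37110911 -0.59268988  1.93536491  0.25944071  0.91078277
 -1.25755932]
axis pred [252.22603384 158.512474  ] blade end pred [251.93341856 210.60882484] tangtop [252.22181435 298.33083446]
```

View pics/w1b.png

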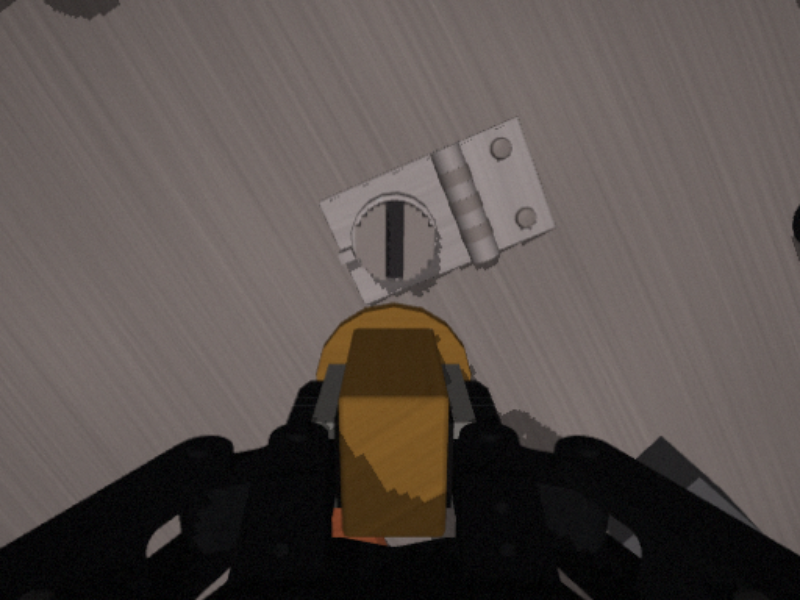

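The slot is now almost upright in the picture, from about (395,200) to (394,277) in the enlarged view. The tang's front top edge is at (394,396) and the collar's front at (393,304). I'll compute the slot centre and where the adapter sits in the grip.

```bash
python3 - <<'E'
from h import *
w=load('w1.png'); o=observe(); T=o['tool_pos'];R=o['ee_rot']
g=cv2.cvtColor(w['pixels'],cv2.COLOR_RGB2GRAY)
m=((g[124:182,240:266]<60)*255).astype(np.uint8)
n,l,st,ce=cv2.connectedComponentsWithStats(m); i=1+np.argmax(st[1:,4]); print(st[i]+[240,124,0,0,0],ce[i]+[240,124])
pts=[]
for r in range(132,176,2):
    x=np.where(g[r,240:266]<60)[0]+240
    if len(x): pts.append((r,x.min(),x.max()+1))
print(pts[::4])
def tool(p): return R.T@(p-T)
for uv in [(252.8,128),(252.4,177.3)]: print('slot end tool mm',tool(onz(w,uv,.039))[:2]*1e3)
a,b=[tool(onz(w,((x0+x1)/2-.5,r),.039)) for r,x0,x1 in (pts[2],pts[-3])]
print('slot line',a*1e3,b*1e3,np.arctan2(a[1]-b[1],a[0]-b[0]))
for uv in [(340,397),(449,396)]: print('tang front',tool(onz(w,(uv[0]/1.5625,uv[1]/1.5625),T[2]+.039))*1e3)
for z in(-.009,-.015): print('collar front',tool(onz(w,(251.5,194.6),T[2]+z))*1e3)
for uv in [(317,372),(471,372)]: print('collar sides',tool(onz(w,(uv[0]/1.5625,uv[1]/1.5625),T[2]-.009))*1e3)
# bracket angle
A,B=[onz(w,(u/1.5625,v/1.5625),.006) for u,v in [(517,117),(553,230)]]; C=onz(w,(320/1.5625,203/1.5625),.006)
d=A-C; e=A-B; print('bracket',np.arctan2(d[1],d[0]),np.arctan2(-e[0],e[1]),np.linalg.norm(d),np.linalg.norm(e),'axis',(A+B)/2-.084*d/np.linalg.norm(d))
E
```

```text
[247 129  12  49 540] [252.03148148 152.86851852]
[(132, np.int64(247), np.int64(258)), (140, np.int64(247), np.int64(258)), (148, np.int64(247), np.int64(258)), (156, np.int64(247), np.int64(258)), (164, np.int64(247), np.int64(258)), (172, np.int64(247), np.int64(258))]
slot end tool mm [43.63361999  0.82148244]
slot end tool mm [5.22637293 0.44897656]
slot line [ 37.58983707   0.20164348 121.2425746 ] [ 11.09578383   0.14611239 121.24859181] 0.0020959800594751127
tang front [ 16.73031548 -11.39358998 -39.00363171]
tang front [ 16.90413754  11.62148406 -39.00401154]
collar front [23.32585132 -0.19779246  8.99470622]
collar front [21.60045262 -0.20299751 14.99509826]
collar sides [  1.82225888 -23.41764844   8.99993273]
collar sides [ 1.7060501  23.54628353  8.99926461]
bracket -0.11211642631839366 -0.14164781708854182 0.11471174157181946 0.06434559580559045 axis [0.47109326 0.20120445 0.006     ]
```

{"name": "arm_command", "arguments": {"offset": [[12,0,0],[11.8,0,0],[0,0,0],[0,0,25],[0,0,20],[0,0,10],[0,0,5],[0,0,0],[0,0,2],[0,0,2],[0,0,2],[0,0,0]], "spin": [0,0,0,0,0,0,0,0,0,0,0,0]}}

```text
clock: 7.2
tool_pos: [0.4726, 0.2033, 0.0943]
ee_rot: [[0.49, 0.872, 0.0], [0.872, -0.49, -0.0], [0.0, 0.0, -1.0]]
ft_force: [0.7, -0.0, -3.5]
grip_width: 0.0228
gripper_force: 98.9
```

{"name": "arm_command", "arguments": {"offset": [[0,0,1.5],[0,0,1.5],[0,0,0]], "spin": [0,0,0]}}

```text
clock: 7.5
tool_pos: [0.4725, 0.2033, 0.0911]
ee_rot: [[0.49, 0.872, -0.0], [0.872, -0.49, -0.0], [-0.0, -0.0, -1.0]]
ft_force: [0.1, 0.8, -4.0]
grip_width: 0.023
gripper_force: 98.9
```

{"name": "arm_command", "arguments": {"offset": [[0,0,1.5],[0,0,1.5],[0,0,1],[0,0,0]], "spin": [0,0,0,0]}}

```text
clock: 7.9
tool_pos: [0.4724, 0.2033, 0.0871]
ee_rot: [[0.49, 0.872, -0.0], [0.872, -0.49, -0.0], [-0.0, -0.0, -1.0]]
ft_force: [-0.8, 0.6, -3.9]
grip_width: 0.0232
gripper_force: 98.9
```

{"name": "arm_command", "arguments": {"offset": [[0,0,0],[0,0,0],[0,0,0],[0,0,0],[0,0,0]], "spin": [0.08,0.08,0.08,0.08,0]}}

```text
clock: 8.4
tool_pos: [0.4727, 0.2031, 0.0873]
ee_rot: [[0.74, 0.672, 0.0], [0.672, -0.74, -0.001], [-0.0, 0.001, -1.0]]
ft_force: [0.5, -2.4, -4.0]
grip_width: 0.0228
gripper_force: 98.8
```

```bash
python3 - <<'E'
from h import *
o=observe(); print(o['tool_pos'],o['ft_force'],o['torque'],o['q'])
E
```

```text
[0.47272481 0.20305482 0.0873001 ] [ 0.5499064  -2.40449503 -3.98283946] [-0.38133192 -0.24657057  0.10192956] [-0.16610476  0.47751836 -0.45767018  1.97259292  0.30113221  0.7574134
 -1.63385051]
```

{"name": "arm_command", "arguments": {"offset": [[0,0,0],[0,0,0],[0,0,0],[0,0,0],[0,0,0],[0,0,0]], "spin": [0.1,0.1,0.1,0.1,0.1,0]}}

```text
clock: 9.0
tool_pos: [0.4725, 0.2032, 0.0873]
ee_rot: [[0.971, 0.237, 0.0], [0.237, -0.971, -0.001], [-0.0, 0.001, -1.0]]
ft_force: [0.9, -1.5, -3.6]
grip_width: 0.023
gripper_force: 98.9
```

```bash
python3 - <<'E'
from h import *
o=observe(); print(o['tool_pos'],o['ft_force'],o['torque'],o['q'],np.arctan2(o['ee_rot'][1,0],o['ee_rot'][0,0]))
E
```

```text
[0.47253853 0.20316354 0.08727331] [ 0.86079608 -1.51553774 -3.59393354] [-0.455924   -0.2225544   0.01374532] [-0.26152218  0.45755661 -0.32893962  1.98060681  0.21481695  0.73674794
 -2.05035771] 0.23937767051071085
```

{"name": "arm_command", "arguments": {"offset": [[0,0,0],[0,0,0],[0,0,0],[0,0,0],[0,0,0],[0,0,0]], "spin": [0.1,0.1,0.1,0.1,0.05,0]}}

```text
clock: 9.6
tool_pos: [0.4725, 0.2033, 0.0873]
ee_rot: [[0.979, -0.206, -0.0], [-0.206, -0.979, -0.0], [0.0, 0.0, -1.0]]
ft_force: [0.8, -1.4, -3.4]
grip_width: 0.0228
gripper_force: 99.0
```

```bash
python3 - <<'E'
from h import *
o=observe(); print(o['tool_pos'],o['ft_force'],o['torque'],o['q'],np.arctan2(o['ee_rot'][1,0],o['ee_rot'][0,0]))
E
```

```text
[0.47249665 0.20329846 0.08725399] [ 0.77865851 -1.38286391 -3.40424233] [-0.42596884 -0.16774559  0.04272528] [-0.34886529  0.44478006 -0.21293249  1.98795514  0.13839367  0.72269207
 -2.42425545] -0.20772959599533308
```

{"name": "arm_command", "arguments": {"offset": [[0,0,0],[0,0,0],[0,0,0]], "spin": [0.03,0.03,0.02]}}

```text
clock: 9.9
tool_pos: [0.4725, 0.2033, 0.0872]
ee_rot: [[0.958, -0.288, -0.0], [-0.288, -0.958, -0.0], [-0.0, 0.0, -1.0]]
ft_force: [0.0, -2.3, -3.3]
grip_width: 0.0231
gripper_force: 99.0
```

```bash
cat > s.py <<'E'
from h import *
o=observe(); print(o['tool_pos'],o['ft_force'],o['torque'],o['q'][6],np.arctan2(o['ee_rot'][1,0],o['ee_rot'][0,0]))
E
python3 s.py
```

```text
[0.47249999 0.20327173 0.0872463 ] [ 0.04797665 -2.29748442 -3.27202796] [-0.44493313 -0.13932284  0.047723  ] -2.4947119368958326 -0.29227164683416584
```

{"name": "arm_command", "arguments": {"offset": [[0,0,0],[0,0,0],[0,0,0]], "spin": [0.02,0.02,0.02]}}

```text
clock: 10.2
tool_pos: [0.4724, 0.2033, 0.0872]
ee_rot: [[0.939, -0.345, -0.0], [-0.345, -0.939, -0.0], [-0.0, 0.0, -1.0]]
ft_force: [0.1, -1.7, -2.6]
grip_width: 0.0233
gripper_force: 98.9
```

```bash
python3 s.py
```

```text
[0.47243457 0.20327231 0.08723179] [ 0.07220919 -1.67087583 -2.5912187 ] [-0.56136476 -0.07016798  0.17881275] -2.545133963295247 -0.35249373626401775
```

Torque about z is starting to rise, so I'll take a little more.

{"name": "arm_command", "arguments": {"offset": [[0,0,0],[0,0,0],[0,0,0]], "spin": [0.02,0.02,0]}}

```text
clock: 10.5
tool_pos: [0.4725, 0.2033, 0.0872]
ee_rot: [[0.924, -0.382, -0.0], [-0.382, -0.924, -0.0], [0.0, 0.0, -1.0]]
ft_force: [0.6, -2.7, -4.4]
grip_width: 0.0229
gripper_force: 99.0
```

```bash
python3 s.py; python3 - <<'E'
from h import *
w=snap('wrist','w2.png'); s=snap('side','s2.png')
a=cv2.resize(s['pixels'][240:330,180:300,::-1],(400,300),interpolation=cv2.INTER_CUBIC); b=cv2.resize(w['pixels'][:,:,::-1],(400,300))
cv2.imwrite('pics/c2.png',np.hstack([a,b]))
E
```

```text
[0.47245499 0.20331675 0.08724756] [ 0.59109832 -2.72980926 -4.38534188] [-0.72876974 -0.09626557  0.34392151] -2.578125913726172 -0.39189383021136415
```

View pics/c2.png

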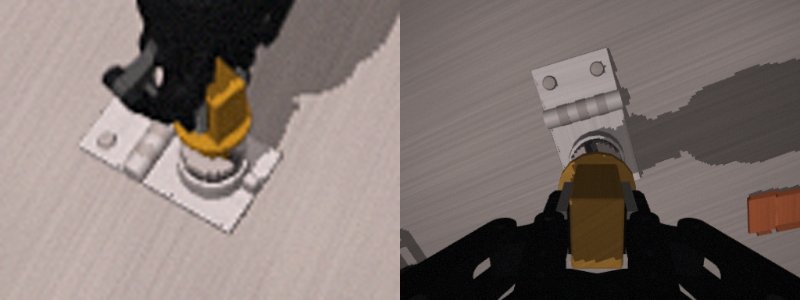

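{"name": "arm_command", "arguments": {"offset": [[0,0,0],[0,0,0],[0,0,0]], "spin": [0.03,0.03,0]}}

```text
clock: 10.9
tool_pos: [0.4725, 0.2033, 0.0873]
ee_rot: [[0.899, -0.437, -0.0], [-0.437, -0.899, -0.0], [0.0, 0.0, -1.0]]
ft_force: [1.0, -3.9, -3.7]
grip_width: 0.0231
gripper_force: 99.0
```

```bash
python3 s.py
```

```text
[0.47246728 0.20330367 0.08726091] [ 0.9518903  -3.94112644 -3.66339058] [-0.88814151 -0.07453117  0.59065513] -2.628195617889726 -0.45258464986677405
```

{"name": "arm_command", "arguments": {"offset": [[0,0,0],[0,0,0],[0,0,0],[0,0,0],[0,0,-3],[0,0,-3],[0,0,-4],[0,0,-15],[0,0,-25],[0,0,-25],[-20,0,0],[-20,0,0],[-10,0,0],[0,0,0]], "spin": [-0.08,-0.08,-0.09,0,0,0,0,0,0,0,0,0,0,0]}}

```text
clock: 12.3
tool_pos: [0.4225, 0.2138, 0.1626]
ee_rot: [[0.98, -0.199, -0.0], [-0.199, -0.98, -0.0], [-0.0, 0.0, -1.0]]
ft_force: [1.2, -0.6, -3.7]
grip_width: 0.0227
gripper_force: 99.1
```

```bash
python3 s.py; python3 - <<'E'
from h import *
w=snap('wrist','w3.png'); cv2.imwrite('pics/w3b.png',cv2.resize(w['pixels'][:,:,::-1],(800,600)))
E
```

```text
[0.42248967 0.21377215 0.16257867] [ 1.2054946  -0.56785425 -3.70076059] [-0.01697965  0.00890859  0.01296082] -2.4490988982538378 -0.20000973150522675
```

View pics/w3b.png

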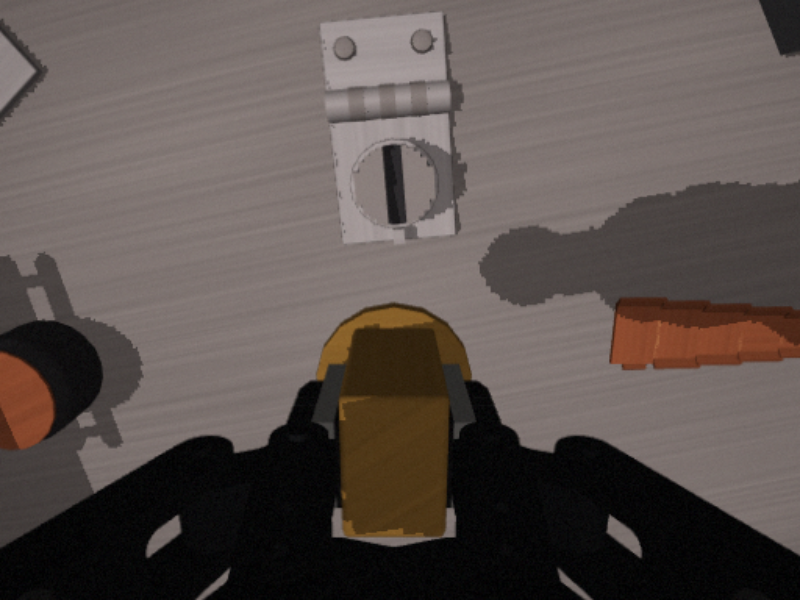

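The slot now runs from (390,145) to (397,222), parallel to the bracket edges to within about a degree. The adapter still sits as it did in the grip, so I'm returning it to the stand.

{"name": "arm_command", "arguments": {"offset": [[20,27,0],[24,32,0],[24,32,0],[24,32,0],[24,32,0],[24,33,0],[24,33,0],[0,0,0],[0,0,0]], "spin": [0,0,0,0,0,0,0,0,0]}}

```text
clock: 13.25
tool_pos: [0.5408, -0.0379, 0.1619]
ee_rot: [[0.979, -0.204, -0.0], [-0.204, -0.979, -0.0], [-0.0, 0.0, -1.0]]
ft_force: [-0.1, 1.8, -3.9]
grip_width: 0.0228
gripper_force: 99.1
```

```bash
python3 - <<'E'
from h import *
o=observe(); print(o['tool_pos'],o['ee_rot'].T@(np.array([.5394,-.0353,.061])-o['tool_pos'])*1e3,o['q'])
E
```

```text
[ 0.54084192 -0.03790458  0.16189551] [ -1.93889408  -2.3035861  100.89450008] [ 0.07029921  0.37865557 -0.13079115  1.85437148  0.06154408  0.91256803
 -1.86482079]
```

{"name": "arm_command", "arguments": {"offset": [[-2,-2.3,0],[0,0,0],[0,0,25],[0,0,25],[0,0,20],[0,0,15],[0,0,8],[0,0,4],[0,0,2],[0,0,0]], "spin": [0,0,0,0,0,0,0,0,0,0]}}

```text
clock: 14.25
tool_pos: [0.5389, -0.0331, 0.0637]
ee_rot: [[0.98, -0.2, 0.001], [-0.2, -0.98, -0.0], [0.001, -0.0, -1.0]]
ft_force: [0.1, 0.4, -3.6]
grip_width: 0.0233
gripper_force: 99.2
```

{"name": "arm_command", "arguments": {"offset": [[0,1.5,1],[0,0,1],[0,0,0.5],[0,0,0]], "spin": [0,0,0,0]}}

```text
clock: 14.65
tool_pos: [0.5384, -0.0349, 0.061]
ee_rot: [[0.98, -0.2, 0.0], [-0.2, -0.98, -0.0], [0.0, 0.0, -1.0]]
ft_force: [-1.4, -1.4, -0.6]
grip_width: 0.023
gripper_force: 99.6
```

Force is going from -3.6 N to about 0, so the collar is touching the stand. I'm releasing.

{"name": "arm_command", "arguments": {"offset": [[0,0,0.3],[0,0,0],[0,0,0],[0,0,0],[0,0,0],[0,0,0],[0,0,0],[0,0,0],[0,0,0],[0,0,0]], "spin": [0,0,0,0,0,0,0,0,0,0], "hand": 85}}

```text
clock: 15.65
tool_pos: [0.5382, -0.0348, 0.0605]
ee_rot: [[0.98, -0.2, -0.0], [-0.2, -0.98, -0.0], [-0.0, 0.0, -1.0]]
ft_force: [1.0, 0.4, 0.2]
grip_width: 0.0852
gripper_force: 0.0
```

{"name": "arm_command", "arguments": {"offset": [[0,0,-10],[0,0,-25],[0,0,-40],[0,0,-40],[0,0,-40],[0,0,-40],[0,0,0],[0,0,0]], "spin": [0,0,0,0,0,0,0,0]}}

```text
clock: 16.45
tool_pos: [0.5386, -0.0347, 0.2569]
ee_rot: [[0.98, -0.2, 0.003], [-0.2, -0.98, -0.0], [0.003, -0.0, -1.0]]
ft_force: [0.4, 0.2, 0.4]
grip_width: 0.085
gripper_force: 0.0
```

```bash
python3 s.py; python3 - <<'E'
from h import *
w=snap('wrist','w4.png'); s=snap('side','s4.png')
a=cv2.resize(s['pixels'][100:330,170:340,::-1],(400,541),interpolation=cv2.INTER_CUBIC); b=cv2.resize(w['pixels'][:,:,::-1],(400,300)); o=np.zeros((541,800,3),np.uint8); o[:,:400]=a;o[:300,400:]=b
cv2.imwrite('pics/c4.png',o)
E
```

```text
[ 0.53864896 -0.03473646  0.25693464] [0.38041634 0.15911086 0.36067845] [ 0.0057266   0.01424692 -0.0201539 ] -1.8489767367168428 -0.2013035720745947
```

View pics/c4.png

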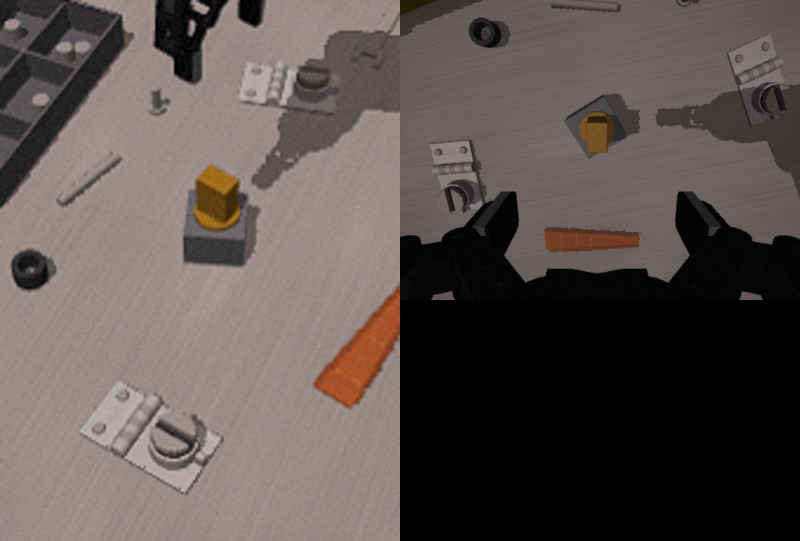

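The adapter stands upright on its collar in the stand, at (217,215) in the left half. bracket_a's slot lies along the bracket at (175,430), and the gripper is clear of everything.

```bash
python3 -c "
from cell import *
print(job_done())"
```

```text
the job is handed in; nothing more can be done
None
```

I turned bracket_a's loose screw clockwise to its stop, so its slot lies along the bracket. The adapter is back upright in its stand on its collar, bracket_b's screw was left alone, and I handed the job in at about 16.5 s.

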